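# Draw a cask bung with a screw-in puller

### The arm

A 6-joint arm with a two-finger parallel gripper is mounted at the origin on the work surface. World frame = base frame: x ahead of the robot, y to its left, z up, the work surface at z = 0. Lengths are in m, angles in degrees, forces in N, time in s.
With the tool pointing down it reaches from about 0.35 to 0.8 m from the base axis. Payload 7.3 kg.
Tool frame: the origin (TCP) lies at the very end of the fingers, on their centre line; the grasp point (between the pads) lies 19 mm behind it; z points along the fingers, y is the line along which they close (so a half turn about z gives the same grasp; the last joint's range is limited). The gripper opens to 85 mm and grips with 20 to 120 N. Pads are 22 mm wide; open, the fingers measure 114 mm over their backs; the gripper's body (76 mm by 85 mm) begins 54 mm behind the grasp point. The pads swing forward as they close: fully open they stand 13 mm farther back than shut.
Start: joints at [-81.131, 19.595, 87.324, -0, 73.075, -8.365], TCP at [0.156, -0.501, 0.231] pointing down, gripper open.
Joint ranges: [-145.02, 145.02], [-44.19, 115.74], [2.07, 154.8], [-57.11, 237.11], [16.16, 152.29], [-177.93, 177.93]. Speed limits (degrees/s): [147.25, 147.25, 180, 180, 180, 180].

### API

Orientations are given as a 3x3 rotation matrix whose columns are the frame's x, y, z axes.
In Python, from station import * gives the robot as it stands.
- The arm moves only by the shell command python3 -m handwheel 'ROWS'. ROWS is JSON, one flat list of numbers, 7 for each row, row after row: the turn, a rotation vector about the tool's x, y, z in degrees, then the shift along the tool's x, y, z in m, then the finger opening in m, from 0 to 0.0854. A call has exactly 8 rows; each row is the pose to reach, as a shift and turn from the pose commanded when the call began, along the tool's axes at that moment; what a row does not reach only later rows make up. A row lasts 1/10 s, in which the tool goes at most 50 mm and 8.59 degrees, less where a joint would pass 70% of its speed; a pose out of reach is approached as far as the arm can. A call with a gripper value outside its range is refused whole. The fingers move at their own pace and stop on an object; the grip force is fixed at half the most. Time passes only in rows, so rows that repeat a pose let the fingers close, or fill a call up. It gives the time, the measured TCP pose, the force, the opening and the grip force at its end, in the units of the state.
- get_obs(): the state, without advancing time (a new reading comes with each control period).
- snapshot(name): name is "scene" or "top"; returns the picture (400x640x3 uint8, blue, green, red); there is no depth.
- camera_info(name): a dict with "K" (3x3 intrinsics, pixels), "extrinsics" (4x4, takes a point from world to camera coordinates). Camera axes: x right, y down, z forward; pixel columns grow to the right and rows downward; lengths in m; the calibration is good to about 2 mm. A picture is of the moment at which its call begins. camera_info takes no time and is no camera call.
- job_done(): hands the job in; it is judged then, once.
Trained networks look in the newest picture that a camera, given by its name, has taken for a name from the list of things; names that differ only in an ending like _2 or _b are one class to them, and where a whole thing is asked for, a point or a joint stands for the part that bears it (a point fixed in the world has none). Each returns a list of dicts, best first, with "score" (0 to 1); they miss things now and then, are a little off and sometimes report something else, mostly with a low value. They report only what shows in the picture. A call takes as long as a camera call. They do not tell look-alikes from the thing itself.
- spot_in(camera, name): "position" ([x, y, z] in m, in world coordinates, good to about 4 mm: the middle of the surface that is visible of it).
- spot_point(camera, name): "position" ([x, y, z] in m, in world coordinates, good to about 4 mm: a listed point, or the origin of a listed thing).
The state is a dict: "clock": time; "qpos": joint angles; "dq": joint speeds; "joint_torque": joint torques, N m; "tool_pos": TCP position; "tcp_rot": TCP orientation; "ft_force": force on the tool from outside, world axes, zero at the start; "moment": the same for the moment, N m; "width": finger opening in m; "finger_force": force on a finger pad.
Only numpy, scipy, OpenCV 4.12 (cv2) and the standard library are available. Lean on these libraries where they do the work, as an engineer would, in place of code of your own. Each camera call takes 0.05 s, during which the arm holds its last target. There are 200 camera calls.

### The job

Take the puller from its wooden stand, screw it clockwise into the tapped white bung of the leaning cask until its brass shoulder is down on the bung, and pull the bung straight out along its own axis. Then stand the bung upright in the steel drip tray with the puller still screwed in it, and let go. Leave the bottle, the cup and the cork where they stand.

Things in the scene. Friction and masses are not known exactly. Their poses are not given: they have to be found in the camera images.
- cask: oak cask, 195 mm thick and 245 mm long, lying on its side in a pine cradle, fixed to the desk; origin on the desk under its middle, y along the cask, -x towards the robot side; its axis is 125 mm above the desk
- bung_seat: square steel boss, 66 x 66 mm, let into the cask's flank, fixed; its face leans 30 degrees, towards the cask's -x side. Origin at its underside, z is the bore's axis, outwards; face at z = 56 mm. The square bore is 38 mm wide, 48 mm deep; rubber seals on its two y sides grip the bung: drawing it takes about 6 to 12 N
- bung: white square bung, 36 x 36 x 46 mm, 80 to 170 g, in the bore, its top 2 mm below the boss's face so that fingers cannot grip it. Origin at its underside centre, z is its axis, outwards. Its round tapped hole, 20 mm wide and 40 mm deep, opens in the top; two red ticks on the top lie along its x axis
- bung_mouth (a point): centre of the bung's top face (mouth of the tapped hole), 46 mm up its z axis; axes as the bung's
- handle (a point): centre of the puller's dark wooden square handle, 24 x 24 x 36 mm (36 along z); axes are the puller's: z from threaded tip to handle, a red line on the handle's end lies along x. Puller 91 mm long, 140 g, loose and upright in its stand, shoulder on the stand's top. From its tip: thread to 17 mm, guide 18.6 mm thick to 38, brass shoulder 29 mm thick 38 to 43, thin neck, handle 55 to 91 mm
- puller_shoulder (a point): centre of the underside of the puller's brass shoulder, on its axis, 35 mm below the handle's centre; meets the bung's top when screwed home
- stand: pine block 80 x 80 x 45 mm with a 21 mm hole, 41 mm deep, holding the puller, fixed; origin at underside centre
- tray: square steel drip tray, 130 x 130 mm, rim 18 mm high, floor 4 mm thick, fixed; origin at underside centre
- wine_bottle: green wine bottle, 74 mm thick, 270 mm tall, standing loose; origin at underside centre; bystander
- tasting_cup: white cup, 70 mm wide, 60 mm tall, standing loose; origin at underside centre; bystander
- cork: cork, 24 mm thick, 42 mm tall, standing loose in front of the cask; origin at underside centre; bystander
- puller_tip (a point): end of the puller's thread, 73 mm below the handle's centre. Right-hand two-start thread, 16 mm lead per turn, up to 2 mm axial play. Pressed in unturned it stops with the shoulder 6 to 14 mm above the bung; turned clockwise it catches when the red line meets the line of the bung's ticks (every half turn); with light pressure the shoulder is down 140 to 175 degrees later. Let go, it stays
Not all that is in view belongs to the job. Of the things like the part that bears handle, leave any that is green or orange; of the rest the smaller one is meant.

How it is judged (in metres and radians):
On the way, in this order (a step that is already met when the one before it is completed fails the run):
1. the puller is screwed in until its shoulder is within 2 mm of the bung's top, the bung still in its bore (z of puller_shoulder in the frame of bung between 0.042 and 0.048 m and distance between puller_shoulder and bung_mouth below 0.008 m and z of bung in the frame of bung_seat below 0.014 m), for 0.2 s.
2. the bung is drawn straight out: at least 37 mm along its axis, within 10 mm of the bore's line and 10 degrees of its direction, on the puller (z of puller_shoulder in the frame of bung between 0.042 and 0.0495 m and distance between puller_shoulder and bung_mouth below 0.008 m and z of bung in the frame of bung_seat above 0.045 m and angle between the z axis of bung and the z axis of bung_seat, either way round below 0.175 rad and x of bung in the frame of bung_seat between -0.01 and 0.01 m and y of bung in the frame of bung_seat between -0.01 and 0.01 m), for 0.04 s.
At the end, for the whole second after the job is handed in: The bung stands upright (within 6 degrees) and at rest on the floor of the tray, its centre within 50 mm of the tray's centre along each side, with the puller still screwed in it (shoulder within 3.5 mm of the bung's top) (z of puller_shoulder in the frame of bung between 0.042 and 0.0495 m and distance between puller_shoulder and bung_mouth below 0.008 m and x of bung in the frame of tray between -0.05 and 0.05 m and y of bung in the frame of tray between -0.05 and 0.05 m and z of bung in the frame of tray below 0.008 m and angle between bung's own z axis and vertical below 0.1 rad and linear speed of bung below 0.02 m/s and angular speed of bung below 0.2 rad/s); the robot touches nothing.
It fails at once if the wine bottle is moved more than 20 mm (distance of wine_bottle from where it was at the start of the episode above 0.02 m).
It fails at once if the cup is moved more than 20 mm (distance of tasting_cup from where it was at the start of the episode above 0.02 m).
It fails at once if the cork is moved more than 20 mm (distance of cork from where it was at the start of the episode above 0.02 m).
It also fails if it takes over 64 s, if anything falls off the work surface, if the arm or the gripper's body presses on something with over 40 N, if the wrist force passes 120 N, or if a joint passes its speed limit or range.

## Working session

There is one attempt and no reset: what is moved stays moved. The work goes in short steps, Python scripts to look and compute and a shell command to move; the robot and the scene stay as the last step left them, time stands still between calls to the robot, and variables do not carry over. Pictures are saved under pics/ and viewed, at most 10 in all, crops included, and the job is handed in when it is done.

```bash
mkdir -p pics; cat > h.py <<'E'
from station import *
import numpy as np, cv2
np.set_printoptions(precision=4,suppress=True)
def cam(n):
    c=camera_info(n); return np.array(c["K"]),np.array(c["extrinsics"])
def ray(n,u,v,z):
    K,T=cam(n); R,t=T[:3,:3],T[:3,3]; o=-R.T@t; d=R.T@np.linalg.inv(K)@np.array([u,v,1.]); return o+d*(z-o[2])/d[2]
def proj(n,p):
    K,T=cam(n); q=K@(T[:3,:3]@np.array(p)+T[:3,3]); return q[:2]/q[2]
E
python3 - <<'E'
from h import *
for n in("scene","top"): cv2.imwrite(f"pics/{n}0.png",snapshot(n))
for n in("scene","top"):
    for o in("handle","bung_mouth","bung_seat","stand","tray","puller_shoulder","cask","wine_bottle","tasting_cup","cork"):
        r=spot_point(n,o); print(n,o,[(np.round(x["position"],4).tolist(),round(x["score"],2)) for x in r[:4]])
print(get_obs())
E
```

```text
scene handle [([0.3467, -0.3645, 0.1012], 0.74), ([0.4668, -0.4596, 0.0945], 0.64), ([0.4749, -0.2311, 0.0749], 0.51), ([0.4596, -0.3441, 0.0811], 0.49)]
scene bung_mouth [([0.5925, -0.0094, 0.2117], 0.42), ([0.6188, -0.0097, 0.1648], 0.25)]
scene bung_seat [([0.6171, -0.0087, 0.1643], 0.71)]
scene stand [([0.4591, -0.3491, 0.0027], 0.83), ([0.4473, -0.0217, -0.0016], 0.43)]
scene tray [([0.4478, 0.3451, 0.0025], 0.93), ([0.4583, -0.3484, -0.0011], 0.19)]
scene puller_shoulder [([0.4641, -0.4582, 0.0483], 0.82), ([0.345, -0.3685, 0.0474], 0.67), ([0.4725, -0.2359, 0.0395], 0.55), ([0.5889, -0.0111, 0.209], 0.31)]
scene cask [([0.6436, -0.0151, 0.0015], 0.88)]
scene wine_bottle [([0.7188, 0.304, 0.0028], 0.86), ([0.5894, -0.0103, 0.2135], 0.63)]
scene tasting_cup [([0.7067, -0.3074, -0.0011], 0.84), ([0.6419, -0.0112, 0.0012], 0.65), ([0.4533, 0.3426, 0.0032], 0.62)]
scene cork [([0.4483, -0.0194, 0.0002], 0.42)]
top handle [([0.4607, -0.4546, 0.0907], 0.72), ([0.3421, -0.3678, 0.0984], 0.67), ([0.4756, -0.2343, 0.0718], 0.5), ([0.461, -0.3484, 0.0811], 0.38)]
top bung_mouth [([0.5894
[... 413 characters left out ...]
, 0.83)]
top tasting_cup [([0.7129, -0.3023, -0.0028], 0.56), ([0.6144, -0.0086, 0.1734], 0.4)]
top cork [([0.4454, -0.0164, 0.0025], 0.49)]
{'clock': 1.1, 'qpos': array([-81.1293,  19.5937,  87.3245,   0.0008,  73.0754,  -8.3638]), 'dq': array([ 0.0381, -0.0585, -0.0287,  0.0293, -0.0206, -0.0597]), 'joint_torque': array([  0.0014, -43.3569, -24.6268,  -0.0001,   0.0002,   0.    ]), 'tool_pos': array([ 0.1556, -0.5014,  0.2313]), 'tcp_rot': array([[ 0.9551,  0.2963,  0.    ],
       [ 0.2963, -0.9551, -0.0001],
       [-0.    ,  0.0001, -1.    ]]), 'ft_force': array([-0.1868, -0.3203, -0.7979]), 'moment': array([-0.016 , -0.0164, -0.0094]), 'finger_force': 0.0, 'width': 0.08551500244208564}
```

View pics/scene0.png

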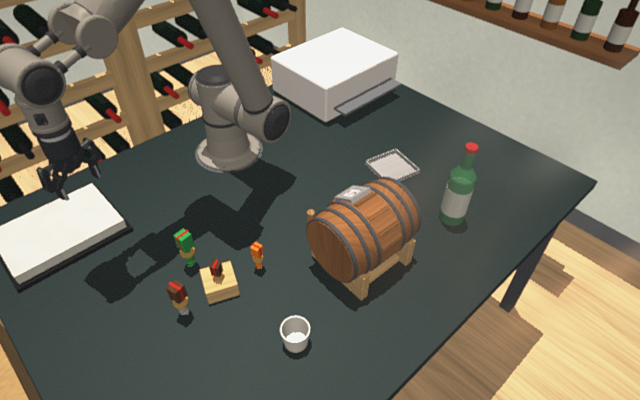

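View pics/top0.png

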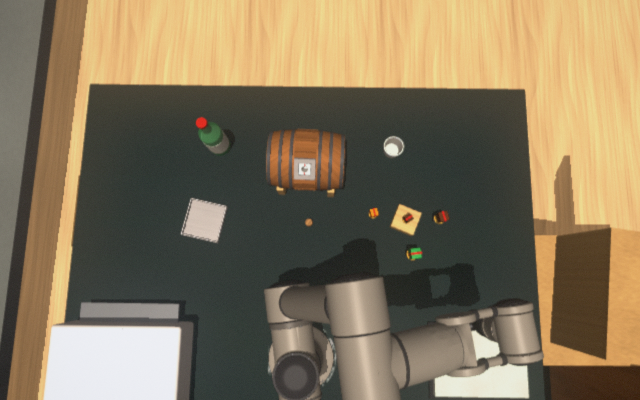

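Candidates for the puller are a green one at scene (184,245), an orange one at (258,255), a large dark one standing free at (178,297), and a smaller dark one in the stand at (217,268). The last one fits the description. Next I'll check it in one composite close crop.

```bash
python3 - <<'E'
from h import *
s=cv2.imread("pics/scene0.png");t=cv2.imread("pics/top0.png")
def c(i,u,v,r,f): return cv2.resize(i[v-r:v+r,u-r:u+r],(f,f),interpolation=cv2.INTER_CUBIC)
a=np.hstack([c(t,407,219,20,400),c(t,305,169,15,400)])
b=np.hstack([c(s,205,280,50,400)[:200*1+150][150:350],c(s,352,194,20,400)[100:300]])
cv2.imwrite("pics/crop1.png",np.vstack([a,b]))
for n in("scene","top"):
  for o in("handle","bung_mouth","stand","tray"):
    r=spot_in(n,o); print(n,o,[(np.round(x["position"],4).tolist(),round(x["score"],2)) for x in r[:4]])
  K,T=cam(n); print(n,K[0,0],-T[:3,:3].T@T[:3,3])
E
```

```text
scene handle [([0.4754, -0.4621, 0.0933], 0.8), ([0.4665, -0.3537, 0.0856], 0.67), ([0.3575, -0.3683, 0.0977], 0.56), ([0.482, -0.2339, 0.0696], 0.53)]
scene bung_mouth [([0.5872, -0.0057, 0.2077], 0.62)]
scene stand [([0.485, -0.3567, 0.0439], 0.7), ([0.7051, -0.3039, 0.0297], 0.69), ([0.6105, -0.0137, 0.2193], 0.64), ([0.4465, 0.3518, 0.0034], 0.54)]
scene tray [([0.4434, 0.3533, 0.0056], 0.81)]
scene 463.09637947190373 [ 1.149  -0.6459  1.0109]
top handle [([0.34, -0.3583, 0.1248], 0.7), ([0.4613, -0.3417, 0.0985], 0.66), ([0.4736, -0.2326, 0.0892], 0.49)]
top bung_mouth [([0.5983, -0.007, 0.2037], 0.62)]
top stand [([0.4536, -0.3418, 0.0456], 0.88)]
top tray [([0.4515, 0.3451, 0.005], 0.72)]
top 469.697043257376 [ 0.2784 -0.0736  1.63  ]
```

View pics/crop1.png

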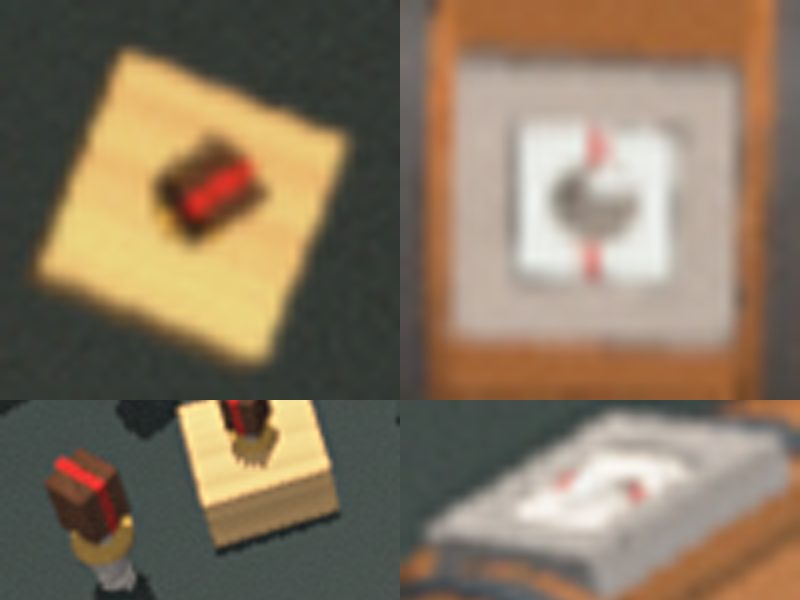

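The crop confirms the stand puller: dark handle, smallest, with the red line from crop (185,215) to (250,170). The bung's ticks run vertically in the top view, at crop x≈594. Next I'll turn these pixels into positions.

```bash
cat >> h.py <<'E'
from scipy.spatial.transform import Rotation as Ro
def go(R,p):
    o=get_obs(); C=np.array(o["tcp_rot"]); 
    print("turn",Ro.from_matrix(C.T@R).as_rotvec(degrees=True).round(2),"shift",(C.T@(np.array(p)-o["tool_pos"])).round(4))
def down(yx):  # tool down, x axis at yaw yx deg
    a=np.radians(yx); x=np.array([np.cos(a),np.sin(a),0]); z=np.array([0,0,-1.]); return np.c_[x,np.cross(z,x),z]
E
python3 - <<'E'
from h import *
t=cv2.imread("pics/top0.png").astype(int)
def red(u,v,r,z):
    w=t[v-r:v+r,u-r:u+r]; s=w[...,2]-np.maximum(w[...,1],w[...,0]); s=np.where(s>60,s,0)
    yy,xx=np.nonzero(s); W=s[yy,xx]
    P=np.array([ray("top",x+u-r,y+v-r,z)[:2] for x,y in zip(xx,yy)])
    m=np.average(P,axis=0,weights=W); c=np.cov(P.T,aweights=W); e,V=np.linalg.eigh(c); print(m,np.degrees(np.arctan2(*V[::-1,1])),e)
    return m
m=red(408,218,7,.098)
f=lambda u,v:(u/20+387,v/20+199)
# stand top corners
cs=[ray("top",125/20+387,48/20+199,.045),ray("top",348/20+387,135/20+199,.045),ray("top",265/20+387,365/20+199,.045),ray("top",35/20+387,275/20+199,.045)]
print("stand",np.mean(cs,0),np.linalg.norm(cs[0]-cs[1]))
g=lambda u,v:((u-400)/13.333+290,v/13.333+154)
print("mouth",ray("top",*g(594,205),.2115), ray("top",*g(594,145),.2196),ray("top",*g(594,262),.2034))
for q,z in(((455,62),.23),((740,58),.23),((738,340),.197),((448,342),.197)): print(ray("top",*g(*q),z))
for n,p in(("scene",(.59,-.009,.2115)),("top",(.59,-.009,.2115))): print(proj(n,p))
go(down(125),[m[0],m[1],.19])
E
```

```text
[ 0.4557 -0.3467] 123.76508873094933 [0.     0.0001]
stand [ 0.489 -0.317  0.045] 0.040402220165621956
mouth [ 0.5867 -0.0085  0.2115] [ 0.5991 -0.0085  0.2196] [ 0.5749 -0.0084  0.2034]
[0.6158 0.0233 0.23  ]
[ 0.6177 -0.0421  0.23  ]
[ 0.5582 -0.0421  0.197 ]
[0.5567 0.0255 0.197 ]
[351.5901 193.1041]
[304.742  168.3402]
turn [   0.      0.   -107.76] shift [ 0.3325 -0.0588  0.0413]
```

```bash
python3 -m handwheel '[0,0,-8,0.042,-0.007,0.008,0.0854, 0,0,-16,0.084,-0.014,0.016,0.0854, 0,0,-24,0.126,-0.021,0.024,0.0854, 0,0,-32,0.168,-0.028,0.032,0.0854, 0,0,-40,0.210,-0.035,0.040,0.0854, 0,0,-48,0.252,-0.042,0.048,0.0854, 0,0,-56,0.294,-0.050,0.054,0.0854, 0,0,-64,0.335,-0.0584,0.060,0.0854]'; python3 -c "
from h import *
go(down(123.8),[.458,-.3465,.15])"
```

```text
clock: 2.3
tool_pos: [0.4598, -0.3454, 0.171]
tcp_rot: [[0.147, 0.989, 0.0], [0.989, -0.147, -0.0], [-0.0, 0.0, -1.0]]
ft_force: [-0.5, 0.7, 0.4]
width: 0.0853
finger_force: 0.0
turn [  0.     0.01 -42.23] shift [-0.0014 -0.0016  0.021 ]
```

```bash
python3 -m handwheel '[0,0,-8,0,0,0,0.0854, 0,0,-16,0,0,0,0.0854, 0,0,-24,0,0,0,0.0854, 0,0,-32,-0.001,-0.001,0,0.0854, 0,0,-40,-0.0014,-0.0016,0.01,0.0854, 0,0,-42.2,-0.0014,-0.0016,0.02,0.0854, 0,0,-42.2,-0.0014,-0.0016,0.021,0.0854, 0,0,-42.2,-0.0014,-0.0016,0.021,0.0854]'; python3 - <<'E'
from h import *
s=snapshot("scene");t=snapshot("top")
c=lambda i,u,v:cv2.resize(i[v-25:v+25,u-25:u+25],(400,400),interpolation=cv2.INTER_CUBIC)
cv2.imwrite("pics/close2.png",np.hstack([c(s,217,270),c(t,407,219)]))
for n in("scene","top"):
  r=spot_point(n,"handle"); print(n,[(np.round(x["position"],4).tolist(),round(x["score"],2)) for x in r[:4]])
  print(proj(n,get_obs()["tool_pos"]))
E
```

```text
clock: 3.1
tool_pos: [0.4564, -0.3475, 0.1502]
tcp_rot: [[-0.55, 0.835, -0.0], [0.835, 0.55, 0.0], [0.0, -0.0, -1.0]]
ft_force: [-0.0, 0.2, 0.3]
width: 0.0858
finger_force: 0.0
scene [([0.3475, -0.3636, 0.1022], 0.89), ([0.4613, -0.3461, 0.081], 0.78), ([0.4761, -0.2319, 0.0757], 0.62), ([0.4658, -0.4615, 0.0947], 0.57)]
[211.3699 249.3917]
top [([0.4577, -0.3498, 0.0794], 0.51), ([0.4774, -0.2355, 0.0723], 0.37)]
[411.6155 215.2449]
```

View pics/close2.png

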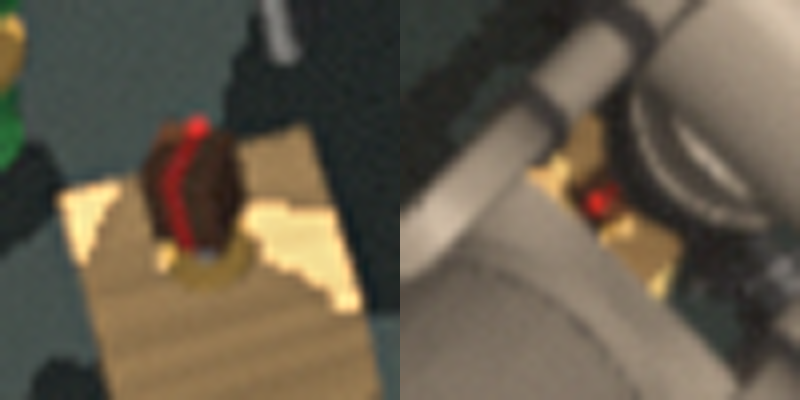

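The picture shows the handle standing in the stand at scene (216,269), about where I estimated, with the fingers above it. I'll descend and close.

```bash
python3 -m handwheel '[0,0,0,-0.0014,0.001,0.04,0.0854, 0,0,0,-0.0014,0.001,0.065,0.0854, 0,0,0,-0.0014,0.001,0.084,0.0854, 0,0,0,-0.0014,0.001,0.084,0.06, 0,0,0,-0.0014,0.001,0.084,0.04, 0,0,0,-0.0014,0.001,0.084,0.03, 0,0,0,-0.0014,0.001,0.084,0.027, 0,0,0,-0.0014,0.001,0.084,0.026]'
```

```text
clock: 4.1
tool_pos: [0.4584, -0.3485, 0.0673]
tcp_rot: [[-0.551, 0.835, 0.001], [0.835, 0.551, -0.001], [-0.002, 0.0, -1.0]]
ft_force: [1.0, 0.2, -0.3]
width: 0.0256
finger_force: 0.0
```

```bash
python3 -m handwheel '[0,0,0,0,0,0,0.024, 0,0,0,0,0,0,0.022, 0,0,0,0,0,0,0.015, 0,0,0,0,0,0,0.01, 0,0,0,0,0,0,0.01, 0,0,0,0,0,0,0.01, 0,0,0,0,0,0,0.01, 0,0,0,0,0,0,0.01]'
```

```text
clock: 4.9
tool_pos: [0.4584, -0.3484, 0.0671]
tcp_rot: [[-0.551, 0.834, 0.001], [0.834, 0.551, -0.001], [-0.001, 0.0, -1.0]]
ft_force: [0.2, 2.1, 5.9]
width: 0.023
finger_force: 58.5
```

```bash
cat >> h.py <<'E'
zb=np.array([-.5,0,.8660254])
R0=np.array([[0,.8660254,.5],[1,0,0],[0,.5,-.8660254]])
def bore(j6): return R0@Ro.from_euler("z",j6,degrees=True).as_matrix()
E
python3 -m handwheel '[0,0,0,0,0,-0.02,0.01, 0,0,0,0,0,-0.05,0.01, 0,0,0,0,0,-0.09,0.01, 0,0,0,0,0,-0.13,0.01, 0,0,0,0,0,-0.17,0.01, 0,0,0,0,0,-0.21,0.01, 0,0,0,0,0,-0.24,0.01, 0,0,0,0,0,-0.25,0.01]'
python3 -c "
from h import *
o=get_obs();print(o['qpos'])
go(bore(-113),np.array([.588,-.0087,.2115])+.12*zb)"
```

```text
clock: 5.7
tool_pos: [0.4586, -0.3488, 0.3196]
tcp_rot: [[-0.551, 0.834, 0.004], [0.834, 0.551, -0.004], [-0.005, 0.001, -1.0]]
ft_force: [-0.4, -0.4, -0.9]
width: 0.0232
finger_force: 59.9
[-44.8666  22.2181  69.5918  -0.0109  87.8771 -78.3034]
turn [ -9.55 -30.82 -77.58] shift [0.2456 0.2453 0.003 ]
```

```bash
python3 -m handwheel '[-0.9,-2.9,-7.4,0.023,0.023,0,0.01, -1.8,-5.8,-14.8,0.046,0.046,0,0.01, -2.7,-8.7,-22.2,0.07,0.07,0,0.01, -3.6,-11.6,-29.6,0.094,0.094,0,0.01, -4.5,-14.5,-37,0.117,0.117,0,0.01, -5.4,-17.4,-44.4,0.141,0.141,0,0.01, -6.3,-20.3,-51.8,0.164,0.164,0,0.01, -7.2,-23.2,-59,0.188,0.188,0,0.01]'
python3 -c "
from h import *
o=get_obs();print(o['qpos'])
go(bore(-113),np.array([.588,-.0087,.2115])+.12*zb)"
```

```text
clock: 6.5
tool_pos: [0.5105, -0.0861, 0.3144]
tcp_rot: [[-0.921, -0.045, 0.388], [-0.075, 0.995, -0.063], [-0.383, -0.087, -0.92]]
ft_force: [-0.4, -0.3, -1.9]
width: 0.0232
finger_force: 59.8
[ -20.8477    2.9324   99.2863    5.5414   55.1935 -116.6865]
turn [ -1.83  -7.81 -18.43] shift [-0.0223  0.0761  0.001 ]
```

```bash
python3 -m handwheel '[-0.6,-2.6,-6.1,-0.007,0.025,0,0.01, -1.2,-5.2,-12.2,-0.014,0.05,0,0.01, -1.83,-7.81,-18.43,-0.0223,0.0761,0.001,0.01, -1.83,-7.81,-18.43,-0.0223,0.0761,0.001,0.01, -1.83,-7.81,-18.43,-0.0223,0.0761,0.001,0.01, -1.83,-7.81,-18.43,-0.0223,0.0761,0.001,0.01, -1.83,-7.81,-18.43,-0.0223,0.0761,0.001,0.01, -1.83,-7.81,-18.43,-0.0223,0.0761,0.001,0.01]'
python3 - <<'E'
from h import *
o=get_obs();print(o['qpos'])
M=np.array([.588,-.0087,.2115]); go(bore(-113),M+.12*zb)
s=snapshot("scene");t=snapshot("top")
c=lambda i,u,v,r:cv2.resize(i[v-r:v+r,u-r:u+r],(400,400),interpolation=cv2.INTER_CUBIC)
cv2.imwrite("pics/close3.png",np.hstack([c(s,347,180,40),c(t,305,169,25)]))
tip=o["tool_pos"]+.06*o["tcp_rot"][:,2]
for n in("scene","top"):
  for k in ("puller_tip","puller_shoulder","bung_mouth","bung_seat"):
    r=spot_point(n,k); print(n,k,[(np.round(x["position"],4).tolist(),round(x["score"],2)) for x in r[:5] if abs(x["position"][1])<.1])
  print("tip",tip,proj(n,tip),"mouth",proj(n,M))
E
```

```text
clock: 7.3
tool_pos: [0.5293, -0.0111, 0.3172]
tcp_rot: [[-0.799, -0.332, 0.501], [-0.385, 0.923, -0.003], [-0.461, -0.195, -0.865]]
ft_force: [-0.4, 1.2, -1.6]
width: 0.0233
finger_force: 59.9
[ -13.4181    0.993   103.5712    9.0279   46.3828 -130.5803]
turn [-0.17 -0.   -0.34] shift [0.0009 0.003  0.0009]
scene puller_tip [([0.5588, -0.0117, 0.2662], 0.76)]
scene puller_shoulder [([0.5415, -0.0104, 0.296], 0.76)]
scene bung_mouth [([0.5887, -0.0079, 0.214], 0.57)]
scene bung_seat [([0.6196, -0.0074, 0.1636], 0.63), ([0.4506, -0.0209, -0.0022], 0.58), ([0.5387, -0.009, 0.2908], 0.46)]
tip [ 0.5594 -0.0113  0.2653] [343.1867 171.3525] mouth [351.1023 192.6454]
top puller_tip [([0.5628, -0.0099, 0.2679], 0.64)]
top puller_shoulder [([0.5404, -0.0109, 0.2938], 0.57)]
top bung_mouth [([0.5914, -0.0083, 0.2122], 0.49)]
top bung_seat [([0.6179, -0.0115, 0.1643], 0.79)]
tip [ 0.5594 -0.0113  0.2653] [304.5413 174.5429] mouth [304.6304 168.9714]
```

View pics/close3.png

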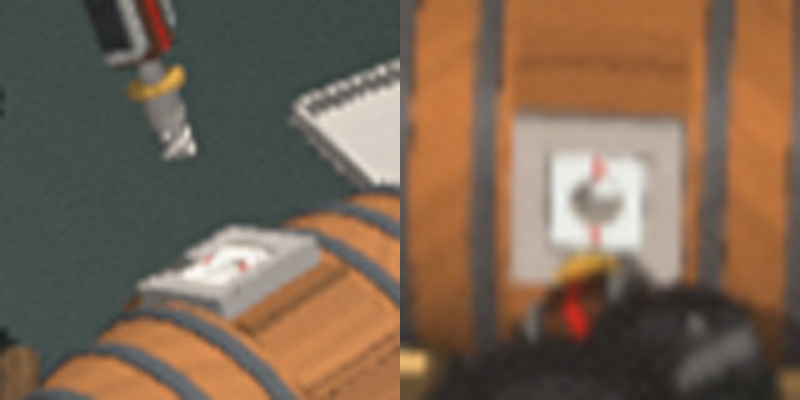

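The puller is held straight. Its tip is at scene (343,171), above the bung's hole at (351.5,192.5). Next I'll move in close and compare tip and hole in both views.

```bash
python3 -c "
from h import *
go(bore(-113),np.array([.5895,-.0083,.212])+.07*zb)"
```

```text
turn [-0.14  0.03 -0.27] shift [-0.0004  0.0023  0.0514]
```

```bash
python3 -m handwheel '[-0.14,0,-0.27,-0.0004,0.001,0.015,0.01, -0.14,0,-0.27,-0.0004,0.0023,0.03,0.01, -0.14,0,-0.27,-0.0004,0.0023,0.045,0.01, -0.14,0,-0.27,-0.0004,0.0023,0.0514,0.01, -0.14,0,-0.27,-0.0004,0.0023,0.0514,0.01, -0.14,0,-0.27,-0.0004,0.0023,0.0514,0.01, -0.14,0,-0.27,-0.0004,0.0023,0.0514,0.01, -0.14,0,-0.27,-0.0004,0.0023,0.0514,0.01]'
python3 - <<'E'
from h import *
o=get_obs();M=np.array([.5895,-.0083,.212]); go(bore(-113),M+.07*zb)
s=snapshot("scene");t=snapshot("top")
c=lambda i,u,v,r:cv2.resize(i[v-r:v+r,u-r:u+r],(400,400),interpolation=cv2.INTER_CUBIC)
cv2.imwrite("pics/close4.png",np.hstack([c(s,349,188,20),c(t,305,169,20)]))
tip=o["tool_pos"]+.06*o["tcp_rot"][:,2]
for n in("scene","top"):
  for k in ("puller_tip","bung_mouth","bung_seat"):
    r=spot_point(n,k); print(n,k,[(np.round(x["position"],4).tolist(),round(x["score"],2)) for x in r[:5] if abs(x["position"][1])<.1])
  print("tip",tip,proj(n,tip),"mouth",proj(n,M))
E
```

```text
clock: 8.6
tool_pos: [0.5546, -0.0083, 0.2734]
tcp_rot: [[-0.796, -0.338, 0.501], [-0.391, 0.92, -0.0], [-0.462, -0.196, -0.865]]
ft_force: [0.1, 0.2, -1.9]
width: 0.0234
finger_force: 59.9
turn [-0.04  0.09  0.01] shift [0.0004 0.0002 0.0006]
scene puller_tip [([0.5823, -0.0087, 0.2218], 0.71)]
scene bung_mouth [([0.5896, -0.0109, 0.2083], 0.54)]
scene bung_seat [([0.617, -0.0067, 0.1652], 0.79)]
tip [ 0.5847 -0.0083  0.2215] [350.4817 189.0062] mouth [351.6524 192.7286]
top puller_tip [([0.5842, -0.0043, 0.2253], 0.62)]
top bung_mouth [([0.591, -0.0079, 0.2131], 0.41)]
top bung_seat [([0.6177, -0.0108, 0.1621], 0.55)]
tip [ 0.5847 -0.0083  0.2215] [304.3435 169.3232] mouth [304.5053 168.4602]
```

View pics/close4.png

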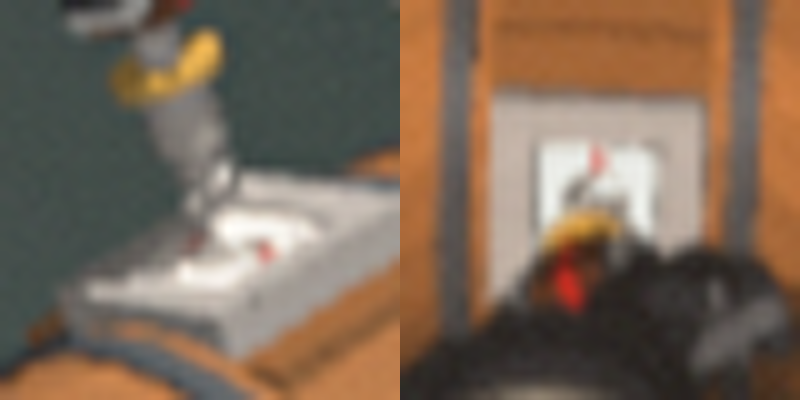

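In the scene view the ticks' midpoint is at (351.6,192.2) and the tip at about (350,188.5), in line with the model to within about 1 mm. I'll insert gently.

```bash
python3 -m handwheel '[0,0,0,0,0,0.003,0.01, 0,0,0,0,0,0.006,0.01, 0,0,0,0,0,0.008,0.01, 0,0,0,0,0,0.01,0.01, 0,0,0,0,0,0.012,0.01, 0,0,0,0,0,0.014,0.01, 0,0,0,0,0,0.014,0.01, 0,0,0,0,0,0.014,0.01]'
cat > st.py <<'E'
from h import *
o=get_obs();R=o["tcp_rot"];M=np.array([.5895,-.0083,.212]);B=np.c_[[.8660254,0,.5],[0,1,0],zb]
print("q",o["qpos"].round(1),"F tool",R.T@o["ft_force"],"F bore",B.T@o["ft_force"],"M bore",B.T@o["moment"])
print("tip in bore(mm)",(B.T@(o["tool_pos"]+.06*R[:,2]-M)*1000).round(2),"rot vs bore j6",(Ro.from_matrix(R0.T@R).as_rotvec(degrees=True)).round(2), "grip",o["width"],o["finger_force"])
E
python3 st.py
```

```text
clock: 9.8
tool_pos: [0.5616, -0.0083, 0.2604]
tcp_rot: [[-0.797, -0.338, 0.5], [-0.391, 0.92, 0.0], [-0.461, -0.195, -0.866]]
ft_force: [0.6, 0.7, -2.2]
width: 0.0235
finger_force: 59.9
q [ -12.1    7.6  105.7    9.9   37.7 -131.3] F tool [0.2685 0.8519 2.2082] F bore [-0.5793  0.6796 -2.2083] M bore [-0.0085  0.3635 -0.031 ]
tip in bore(mm) [ 0.04  0.05 -4.09] rot vs bore j6 [  -0.03   -0.01 -113.01] grip 0.023480977451396278 59.89055514335632
```

```bash
python3 -m handwheel '[0,0,0,0,0,0.0015,0.01, 0,0,0,0,0,0.003,0.01, 0,0,0,0,0,0.0045,0.01, 0,0,0,0,0,0.006,0.01, 0,0,0,0,0,0.0075,0.01, 0,0,0,0,0,0.009,0.01, 0,0,0,0,0,0.01,0.01, 0,0,0,0,0,0.01,0.01]'
python3 st.py
```

```text
clock: 10.6
tool_pos: [0.5665, -0.0082, 0.2516]
tcp_rot: [[-0.797, -0.339, 0.5], [-0.391, 0.92, 0.0], [-0.46, -0.195, -0.866]]
ft_force: [-0.6, 0.6, -1.7]
width: 0.0232
finger_force: 59.9
q [ -11.9    8.7  105.9   10.    36.4 -131.5] F tool [1.0297 1.0744 1.1989] F bore [-1.3675  0.5868 -1.199 ] M bore [ 0.0048  0.4038 -0.0377]
tip in bore(mm) [ -0.04   0.1  -14.19] rot vs bore j6 [  -0.02   -0.   -113.01] grip 0.023195186874333473 59.890873432159424
```

Tip is 14 mm down the hole with almost no side force. I'll carry on to the thread stop.

```bash
python3 -m handwheel '[0,0,0,0,0,0.0015,0.01, 0,0,0,0,0,0.003,0.01, 0,0,0,0,0,0.0045,0.01, 0,0,0,0,0,0.006,0.01, 0,0,0,0,0,0.0075,0.01, 0,0,0,0,0,0.009,0.01, 0,0,0,0,0,0.01,0.01, 0,0,0,0,0,0.01,0.01]'
python3 st.py
```

```text
clock: 11.4
tool_pos: [0.572, -0.0083, 0.2434]
tcp_rot: [[-0.797, -0.338, 0.501], [-0.391, 0.92, 0.0], [-0.461, -0.196, -0.865]]
ft_force: [2.8, 0.0, -1.3]
width: 0.023
finger_force: 59.8
q [ -11.8    9.8  106.    10.2   35.1 -131.6] F tool [-1.6248 -0.6612  2.4759] F bore [ 1.7574  0.0264 -2.4736] M bore [-0.0322 -0.1036 -0.0016]
tip in bore(mm) [  0.57  -0.04 -24.06] rot vs bore j6 [  -0.05   -0.08 -113.  ] grip 0.022970149688770133 59.81716275215149
```

```bash
python3 -m handwheel '[0,0,0,-0.0006,-0.0002,0.001,0.01, 0,0,0,-0.0006,-0.0002,0.002,0.01, 0,0,0,-0.0006,-0.0002,0.003,0.01, 0,0,0,-0.0006,-0.0002,0.004,0.01, 0,0,0,-0.0006,-0.0002,0.005,0.01, 0,0,0,-0.0006,-0.0002,0.0055,0.01, 0,0,0,-0.0006,-0.0002,0.006,0.01, 0,0,0,-0.0006,-0.0002,0.006,0.01]'
python3 st.py
```

```text
clock: 12.2
tool_pos: [0.5751, -0.0081, 0.2382]
tcp_rot: [[-0.797, -0.339, 0.5], [-0.391, 0.92, 0.0], [-0.461, -0.195, -0.866]]
ft_force: [1.4, 0.0, -0.6]
width: 0.0231
finger_force: 60.0
q [ -11.6   10.5  106.    10.3   34.4 -131.7] F tool [-0.826  -0.3182  1.2033] F bore [ 0.8852  0.0303 -1.2029] M bore [-0.045  -0.01    0.0619]
tip in bore(mm) [  0.71   0.2  -30.08] rot vs bore j6 [  -0.03   -0.02 -113.01] grip 0.023061911031413862 59.96737360954285
```

```bash
python3 -m handwheel '[0,0,0,0,0,0.001,0.01, 0,0,0,0,0,0.002,0.01, 0,0,0,0,0,0.003,0.01, 0,0,0,0,0,0.003,0.01, 0,0,0,0,0,0.003,0.01, 0,0,0,0,0,0.003,0.01, 0,0,0,0,0,0.003,0.01, 0,0,0,0,0,0.003,0.01]'
python3 st.py
```

```text
clock: 13.0
tool_pos: [0.5761, -0.0082, 0.237]
tcp_rot: [[-0.796, -0.339, 0.501], [-0.391, 0.92, 0.0], [-0.461, -0.196, -0.865]]
ft_force: [-10.9, -1.2, 11.9]
width: 0.0235
finger_force: 62.5
q [ -11.6   10.7  106.    10.4   34.2 -131.7] F tool [  3.6955   0.2145 -15.7874] F bore [-3.5052 -1.2493 15.7828] M bore [-0.096   0.9252 -0.0011]
tip in bore(mm) [  0.98   0.15 -31.7 ] rot vs bore j6 [  -0.05   -0.07 -113.04] grip 0.023468318486570664 62.4584698677063
```

The thread stop is at −31.5 mm, so the shoulder is about 6.5 mm up, as described. I'll ease off the pressure and screw clockwise (+z).

```bash
python3 -m handwheel '[0,0,8,0.0003,0.0001,-0.0004,0.01, 0,0,16,0.0003,0.0001,-0.0004,0.01, 0,0,24,0.0003,0.0001,-0.0004,0.01, 0,0,32,0.0003,0.0001,-0.0001,0.01, 0,0,40,0.0003,0.0001,0.0003,0.01, 0,0,48,0.0003,0.0001,0.0007,0.01, 0,0,56,0.0003,0.0001,0.001,0.01, 0,0,56,0.0003,0.0001,0.001,0.01]'
python3 st.py
```

```text
clock: 13.8
tool_pos: [0.577, -0.0082, 0.2354]
tcp_rot: [[-0.725, 0.472, 0.502], [0.546, 0.838, 0.0], [-0.42, 0.274, -0.865]]
ft_force: [-2.0, 1.9, 5.0]
width: 0.0232
finger_force: 60.8
q [-11.6  10.9 106.1  10.4  33.9 -75.7] F tool [ 0.4068  2.0193 -5.3295] F bore [0.7523 1.9129 5.3312] M bore [ 0.2298  0.0532 -0.0178]
tip in bore(mm) [  1.03   0.12 -33.51] rot vs bore j6 [ -0.1   -0.04 -56.9 ] grip 0.02317515846750684 60.775827169418335
```

```bash
python3 -m handwheel '[0,0,8,0,0,0.0004,0.01, 0,0,16,0,0,0.0007,0.01, 0,0,24,0,0,0.0011,0.01, 0,0,32,0,0,0.0014,0.01, 0,0,40,0,0,0.0018,0.01, 0,0,48,0,0,0.0021,0.01, 0,0,56,0,0,0.0025,0.01, 0,0,64,0,0,0.0029,0.01]'
python3 st.py
```

```text
clock: 14.6
tool_pos: [0.5787, -0.0086, 0.2332]
tcp_rot: [[0.107, 0.858, 0.502], [0.992, -0.123, -0.001], [0.061, 0.499, -0.865]]
ft_force: [-3.4, -1.4, 7.3]
width: 0.0229
finger_force: 61.2
q [-11.6  11.2 106.1  10.5  33.5 -11.7] F tool [-1.3314  0.9452 -8.0025] F bore [ 0.7528 -1.4328  8.0054] M bore [-0.3262  0.1102  0.0264]
tip in bore(mm) [  1.47  -0.3  -36.22] rot vs bore j6 [-0.15 -0.03  7.08] grip 0.022929600796757807 61.16076350212097
```

```bash
python3 -m handwheel '[0,0,8,0,0,0.0004,0.01, 0,0,16,0,0,0.0007,0.01, 0,0,24,0,0,0.0011,0.01, 0,0,32,0,0,0.0014,0.01, 0,0,40,0,0,0.0018,0.01, 0,0,46,0,0,0.0021,0.01, 0,0,50,0,0,0.0022,0.01, 0,0,52,0,0,0.0022,0.01]'
python3 st.py
```

```text
clock: 15.4
tool_pos: [0.5802, -0.0084, 0.2329]
tcp_rot: [[0.739, 0.446, 0.504], [0.517, -0.856, -0.001], [0.431, 0.261, -0.863]]
ft_force: [-8.8, -0.1, 15.9]
width: 0.0231
finger_force: 62.5
q [-11.5  11.3 106.   10.5  33.3  40.1] F tool [  0.3147   0.3605 -18.1503] F bore [ 0.3622 -0.1322 18.1525] M bore [-0.1359  0.2252  0.0597]
tip in bore(mm) [  2.7   -0.18 -37.29] rot vs bore j6 [-0.29  0.11 58.87] grip 0.023119123686709292 62.51836895942688
```

```bash
python3 -m handwheel '[0,0,4,0,0,0,0.01, 0,0,8,0,0,0,0.01, 0,0,12,0,0,0,0.01, 0,0,15,0,0,0,0.01, 0,0,15,0,0,-0.0002,0.01, 0,0,15,0,0,-0.0004,0.01, 0,0,15,0,0,-0.0004,0.01, 0,0,15,0,0,-0.0004,0.01]'
python3 st.py
python3 - <<'E'
from h import *
o=get_obs()
s=snapshot("scene");t=snapshot("top")
c=lambda i,u,v,r:cv2.resize(i[v-r:v+r,u-r:u+r],(400,400),interpolation=cv2.INTER_CUBIC)
cv2.imwrite("pics/close5.png",np.hstack([c(s,349,188,20),c(t,305,169,20)]))
for n in("scene","top"):
  for k in ("puller_shoulder","bung_mouth"):
    r=spot_point(n,k); print(n,k,[(np.round(x["position"],4).tolist(),round(x["score"],2)) for x in r[:5] if abs(x["position"][1])<.1])
  print("sh",proj(n,o["tool_pos"]+.022*o["tcp_rot"][:,2]))
E
```

```text
clock: 16.2
tool_pos: [0.5802, -0.0084, 0.2329]
tcp_rot: [[0.829, 0.241, 0.504], [0.28, -0.96, -0.001], [0.484, 0.142, -0.864]]
ft_force: [-5.6, -0.0, 11.9]
width: 0.023
finger_force: 61.9
q [-11.5  11.3 106.   10.5  33.3  54.9] F tool [  1.1437   0.3541 -13.0951] F bore [ 1.1324 -0.0114 13.1009] M bore [-0.1548 -0.0385  0.0395]
tip in bore(mm) [  2.64  -0.17 -37.27] rot vs bore j6 [-0.27  0.15 73.75] grip 0.022950858944518388 61.85053467750549
scene puller_shoulder [([0.5946, -0.009, 0.2088], 0.49)]
scene bung_mouth [([0.5893, -0.0078, 0.211], 0.55)]
sh [352.1555 192.5715]
top puller_shoulder [([0.5901, -0.0097, 0.2145], 0.54)]
top bung_mouth [([0.5917, -0.0071, 0.209], 0.41)]
sh [304.5412 167.7736]
```

View pics/close5.png

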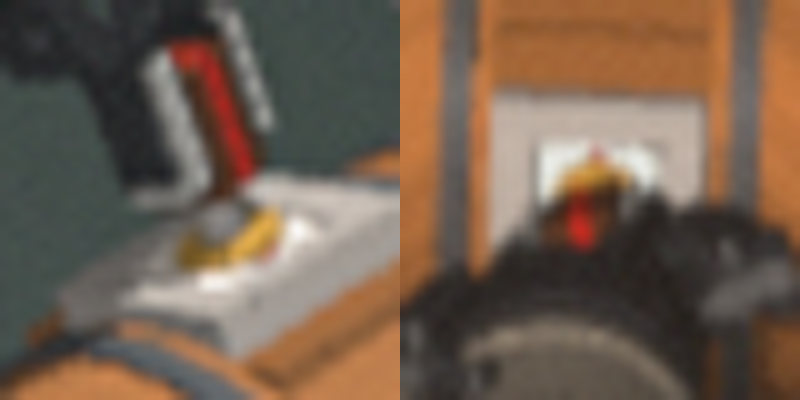

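The brass shoulder sits on the white top at scene (352,192). I'll turn a little further to take up the play, release the pressure, then start the pull.

```bash
python3 -m handwheel '[0,0,5,0,0,0,0.01, 0,0,10,0,0,0,0.01, 0,0,12,0,0,-0.0003,0.01, 0,0,12,0,0,-0.0003,0.01, 0,0,12,0,0,-0.0008,0.01, 0,0,12,0,0,-0.0015,0.01, 0,0,12,0,0,-0.002,0.01, 0,0,12,0,0,-0.002,0.01]'
python3 st.py
```

```text
clock: 17.3
tool_pos: [0.5788, -0.0083, 0.2324]
tcp_rot: [[0.863, 0.062, 0.501], [0.071, -0.997, -0.0], [0.5, 0.036, -0.865]]
ft_force: [4.8, -0.4, -0.6]
width: 0.0233
finger_force: 59.6
q [-11.6  11.3 106.1  10.5  33.5  67.1] F tool [3.807  0.708  2.9681] F bore [ 3.8524 -0.435  -2.9621] M bore [-0.0448 -0.5464 -0.0144]
tip in bore(mm) [  1.02  -0.05 -37.  ] rot vs bore j6 [-0.07  0.07 85.91] grip 0.023341921240073657 59.639257192611694
```

```bash
python3 -m handwheel '[0,0,0,0.0003,0,-0.001,0.01, 0,0,0,0.0006,0,-0.002,0.01, 0,0,0,0.0006,0,-0.004,0.01, 0,0,0,0.0006,0,-0.006,0.01, 0,0,0,0.0006,0,-0.008,0.01, 0,0,0,0.0006,0,-0.01,0.01, 0,0,0,0.0006,0,-0.012,0.01, 0,0,0,0.0006,0,-0.012,0.01]'
python3 st.py
```

```text
clock: 18.1
tool_pos: [0.5726, -0.0082, 0.2415]
tcp_rot: [[0.865, 0.062, 0.498], [0.071, -0.997, 0.001], [0.497, 0.035, -0.867]]
ft_force: [7.7, -0.1, -6.4]
width: 0.0233
finger_force: 59.4
q [-11.7  10.1 105.9  10.2  35.1  67.4] F tool [3.4322 0.3405 9.3528] F bore [ 3.4314 -0.091  -9.3589] M bore [-0.091  -0.3806  0.0176]
tip in bore(mm) [ -0.02   0.15 -25.98] rot vs bore j6 [ 0.1  -0.05 85.93] grip 0.023295585157028335 59.40563499927521
```

```bash
python3 -m handwheel '[0,0,0,0.0005,0,-0.003,0.01, 0,0,0,0.0006,0,-0.006,0.01, 0,0,0,0.0006,0,-0.01,0.01, 0,0,0,0.0006,0,-0.014,0.01, 0,0,0,0.0006,0,-0.018,0.01, 0,0,0,0.0006,0,-0.022,0.01, 0,0,0,0.0006,0,-0.026,0.01, 0,0,0,0.0006,0,-0.028,0.01]'
python3 st.py
python3 - <<'E'
from h import *
s=snapshot("scene");t=snapshot("top")
c=lambda i,u,v,r:cv2.resize(i[v-r:v+r,u-r:u+r],(400,400),interpolation=cv2.INTER_CUBIC)
cv2.imwrite("pics/close6.png",np.hstack([c(s,349,182,25),c(t,305,169,25)]))
E
```

```text
clock: 18.9
tool_pos: [0.5583, -0.008, 0.2666]
tcp_rot: [[0.865, 0.062, 0.498], [0.071, -0.998, 0.001], [0.497, 0.035, -0.867]]
ft_force: [-0.0, 0.3, -2.3]
width: 0.0234
finger_force: 60.7
q [-12.1   7.  105.3   9.7  38.8  67.8] F tool [-1.1228 -0.3657  1.99  ] F bore [-1.1506  0.287  -1.9871] M bore [-0.0945  0.4421 -0.0271]
tip in bore(mm) [0.16 0.36 2.88] rot vs bore j6 [ 0.14 -0.07 85.95] grip 0.02336361655266661 60.721718072891235
```

View pics/close6.png

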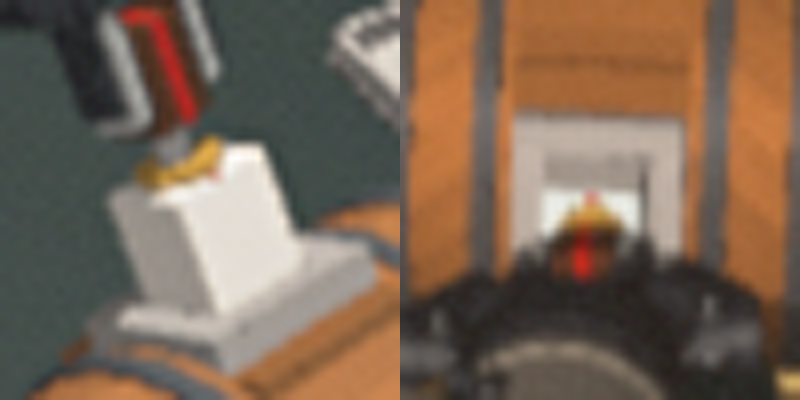

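The bung is out of the bore, straight, with the shoulder seated on it. I'll pull it clear.

```bash
python3 -m handwheel '[0,0,0,0,0,-0.004,0.01, 0,0,0,0,0,-0.01,0.01, 0,0,0,0,0,-0.018,0.01, 0,0,0,0,0,-0.028,0.01, 0,0,0,0,0,-0.04,0.01, 0,0,0,0,0,-0.052,0.01, 0,0,0,0,0,-0.06,0.01, 0,0,0,0,0,-0.065,0.01]'
python3 st.py; python3 -c "
from h import *
go(down(30),[.45,.346,.30])"
```

```text
clock: 19.8
tool_pos: [0.5264, -0.0082, 0.3251]
tcp_rot: [[0.863, 0.06, 0.502], [0.07, -0.998, -0.0], [0.5, 0.035, -0.865]]
ft_force: [0.3, 0.3, -2.6]
width: 0.0233
finger_force: 60.8
q [-13.2   0.3 103.    8.9  47.6  68.5] F tool [-0.9936 -0.3511  2.4016] F bore [-1.011   0.2804 -2.4036] M bore [ 0.0169  0.5598 -0.0526]
tip in bore(mm) [ 2.06  0.08 69.48] rot vs bore j6 [-0.1   0.08 85.99] grip 0.02329313119685246 60.78105568885803
turn [  8.89 -29.04 -25.38] shift [-0.0537 -0.3588 -0.0167]
```

```bash
python3 -m handwheel '[0.6,-2,-2,-0.003,-0.02,-0.002,0.01, 1.6,-5,-4.5,-0.008,-0.055,-0.004,0.01, 2.7,-9,-8,-0.015,-0.1,-0.006,0.01, 3.8,-12.5,-11,-0.022,-0.145,-0.008,0.01, 4.9,-16,-14,-0.029,-0.19,-0.01,0.01, 6,-19.5,-17,-0.036,-0.235,-0.012,0.01, 7.1,-23,-20,-0.042,-0.275,-0.014,0.01, 8,-26,-22.8,-0.047,-0.31,-0.015,0.01]'
python3 -c "
from h import *
print(get_obs()['qpos']);go(down(30),[.45,.346,.20])"
```

```text
clock: 20.6
tool_pos: [0.4593, 0.3, 0.3027]
tcp_rot: [[0.885, 0.463, 0.051], [0.463, -0.886, 0.012], [0.051, 0.013, -0.999]]
ft_force: [0.6, -0.9, -2.7]
width: 0.0233
finger_force: 60.8
[25.5162 17.9178 78.528  -0.6451 80.6205 88.0099]
turn [ 0.8  -2.89 -2.4 ] shift [ 0.0078 -0.0464  0.1026]
```

```bash
python3 -m handwheel '[0.8,-2.9,-2.4,0.003,-0.015,0.01,0.01, 0.8,-2.9,-2.4,0.006,-0.03,0.03,0.01, 0.8,-2.9,-2.4,0.007,-0.04,0.055,0.01, 0.8,-2.9,-2.4,0.007,-0.043,0.08,0.01, 0.8,-2.9,-2.4,0.007,-0.043,0.1,0.01, 0.8,-2.9,-2.4,0.007,-0.043,0.1,0.01, 0.8,-2.9,-2.4,0.007,-0.043,0.1,0.01, 0.8,-2.9,-2.4,0.007,-0.043,0.1,0.01]'
python3 - <<'E'
from h import *
go(down(30),[.45,.346,.075])
s=snapshot("scene");t=snapshot("top")
c=lambda i,u,v,r:cv2.resize(i[v-r:v+r,u-r:u+r],(400,400),interpolation=cv2.INTER_CUBIC)
cv2.imwrite("pics/close7.png",np.hstack([c(s,393,145,45),c(t,205,220,45)]))
for n in("scene","top"):
  for k in ("puller_shoulder","bung","bung_mouth","tray"):
    r=spot_point(n,k); print(n,k,[(np.round(x["position"],4).tolist(),round(x["score"],2)) for x in r[:2]])
E
```

```text
clock: 21.4
tool_pos: [0.4523, 0.3407, 0.204]
tcp_rot: [[0.868, 0.497, 0.004], [0.497, -0.868, 0.001], [0.004, 0.001, -1.0]]
ft_force: [-0.8, 0.7, -3.6]
width: 0.023
finger_force: 60.5
turn [ 0.05 -0.23 -0.19] shift [ 0.0001 -0.0058  0.129 ]
scene puller_shoulder [([0.3467, -0.3648, 0.049], 0.71), ([0.4637, -0.4583, 0.0502], 0.69)]
scene bung [([0.4506, 0.3417, 0.133], 0.55)]
scene bung_mouth [([0.4513, 0.3402, 0.1797], 0.58)]
scene tray [([0.4489, 0.3442, -0.0], 0.98)]
top puller_shoulder [([0.4646, -0.4579, 0.0543], 0.67), ([0.4486, 0.339, 0.1813], 0.6)]
top bung [([0.4529, 0.3404, 0.1313], 0.52)]
top bung_mouth [([0.451, 0.3441, 0.1754], 0.4)]
top tray [([0.4506, 0.3436, 0.0003], 0.92)]
```

View pics/close7.png

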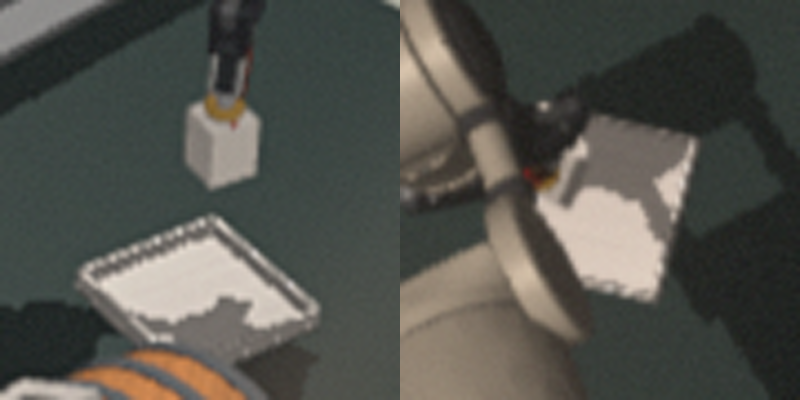

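The bung hangs upright over the tray's middle at scene (395,128). I'll lower it.

```bash
python3 -m handwheel '[0,-0.2,-0.2,0,-0.002,0.015,0.01, 0,-0.2,-0.2,0,-0.002,0.035,0.01, 0,-0.2,-0.2,0,-0.002,0.06,0.01, 0,-0.2,-0.2,0,-0.002,0.085,0.01, 0,-0.2,-0.2,0,-0.002,0.105,0.01, 0,-0.2,-0.2,0,-0.002,0.118,0.01, 0,-0.2,-0.2,0,-0.002,0.124,0.01, 0,-0.2,-0.2,0,-0.002,0.124,0.01]'
python3 -c "
from h import *
go(down(30),[.45,.346,.072])"
```

```text
clock: 22.7
tool_pos: [0.4506, 0.3421, 0.0781]
tcp_rot: [[0.866, 0.5, -0.002], [0.5, -0.866, -0.002], [-0.003, 0.001, -1.0]]
ft_force: [-0.3, 0.0, -2.7]
width: 0.023
finger_force: 60.8
turn [0.05 0.17 0.02] shift [ 0.0015 -0.0037  0.0061]
```

```bash
python3 -m handwheel '[0,0,0,0,0,0.001,0.01, 0,0.1,0,0,0,0.002,0.01, 0,0.1,0,0,0,0.003,0.01, 0,0.1,0,0,0,0.004,0.01, 0,0.1,0,0,0,0.005,0.01, 0,0.1,0,0,0,0.005,0.01, 0,0.1,0,0,0,0.005,0.01, 0,0.1,0,0,0,0.005,0.01]'
```

```text
clock: 23.5
tool_pos: [0.4507, 0.3421, 0.0736]
tcp_rot: [[0.866, 0.5, 0.0], [0.5, -0.866, -0.001], [-0.0, 0.001, -1.0]]
ft_force: [0.5, -0.3, -1.1]
width: 0.0233
finger_force: 60.8
```

```bash
python3 -m handwheel '[0,0,0,0,0,0.0005,0.01, 0,0,0,0,0,0.001,0.01, 0,0,0,0,0,0.0015,0.01, 0,0,0,0,0,0.002,0.01, 0,0,0,0,0,0.002,0.01, 0,0,0,0,0,0.002,0.01, 0,0,0,0,0,0.002,0.01, 0,0,0,0,0,0.002,0.01]'
```

```text
clock: 24.3
tool_pos: [0.4509, 0.3423, 0.0721]
tcp_rot: [[0.866, 0.5, 0.001], [0.5, -0.866, -0.0], [0.001, 0.001, -1.0]]
ft_force: [-0.7, 0.9, 5.5]
width: 0.0232
finger_force: 61.8
```

On the floor. Open the fingers in place, then withdraw upwards.

```bash
python3 -m handwheel '[0,0,0,0,0,-0.0004,0.01, 0,0,0,0,0,-0.0004,0.026, 0,0,0,0,0,-0.0004,0.03, 0,0,0,0,0,-0.0004,0.04, 0,0,0,0,0,-0.0004,0.06, 0,0,0,0,0,-0.0004,0.075, 0,0,0,0,0,-0.0004,0.075, 0,0,0,0,0,-0.0004,0.075]'
python3 -m handwheel '[0,0,0,0,0,-0.005,0.075, 0,0,0,0,0,-0.015,0.075, 0,0,0,0,0,-0.03,0.075, 0,0,0,0,0,-0.05,0.075, 0,0,0,0,0,-0.08,0.075, 0,0,0,0,0,-0.11,0.075, 0,0,0,0,0,-0.13,0.075, 0,0,0,0,0,-0.13,0.075]'
python3 - <<'E'
from h import *
s=snapshot("scene");t=snapshot("top")
c=lambda i,u,v,r:cv2.resize(i[v-r:v+r,u-r:u+r],(400,400),interpolation=cv2.INTER_CUBIC)
cv2.imwrite("pics/close8.png",np.hstack([c(s,393,145,45),cv2.resize(s,(400,400))]))
for k in ("bung","bung_mouth","puller_shoulder","wine_bottle","tasting_cup","cork"):
    r=spot_point("scene",k); print(k,[(np.round(x["position"],4).tolist(),round(x["score"],2)) for x in r[:4]])
E
```

```text
clock: 25.1
tool_pos: [0.4507, 0.3421, 0.0719]
tcp_rot: [[0.866, 0.5, -0.0], [0.5, -0.866, -0.001], [-0.001, 0.001, -1.0]]
ft_force: [0.1, 0.1, -0.0]
width: 0.0747
finger_force: 0.0
clock: 25.9
tool_pos: [0.4521, 0.3431, 0.2061]
tcp_rot: [[0.866, 0.5, 0.007], [0.5, -0.866, 0.003], [0.007, 0.001, -1.0]]
ft_force: [-0.7, -0.3, 0.2]
width: 0.075
finger_force: 0.0
bung [([0.448, 0.3435, 0.0043], 0.57), ([0.7079, -0.3053, -0.0016], 0.38)]
bung_mouth [([0.4512, 0.3423, 0.0476], 0.47)]
puller_shoulder [([0.4603, -0.4569, 0.0463], 0.96), ([0.3444, -0.3645, 0.0492], 0.91), ([0.4741, -0.2339, 0.0414], 0.66), ([0.4509, 0.3421, 0.0474], 0.41)]
wine_bottle [([0.72, 0.3063, 0.001], 0.98), ([0.6428, -0.0132, 0.001], 0.39)]
tasting_cup [([0.709, -0.3078, -0.0004], 0.82)]
cork [([0.4466, -0.0219, -0.0005], 0.44)]
```

View pics/close8.png

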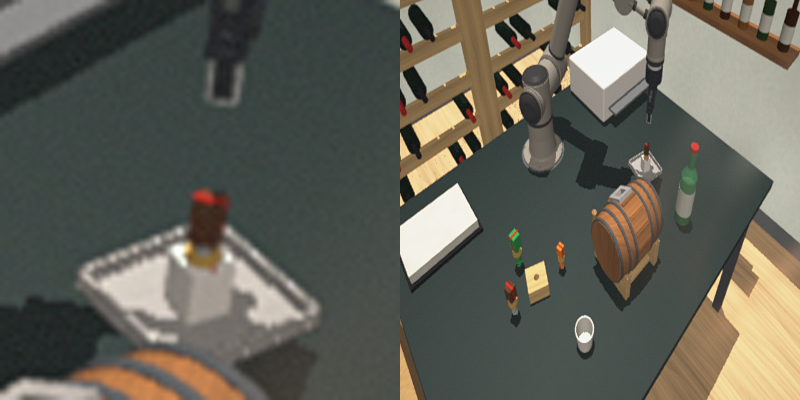

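The bung stands upright in the tray with the puller in it, the gripper is clear above, and the bystanders haven't moved. I'm handing in.

```bash
python3 -c "
from station import *
print(job_done())"
```

```text
the job is handed in; nothing more can be done
None
```

I handed the job in at about 26 s of the 64 s allowed: the bung is out and stands upright in the drip tray with the puller still screwed in, the gripper is clear, and the bottle, cup and cork are where they stood; the hand-in returned no verdict.

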